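Stand the fallen draining canister up in its lane

ROBOT

A 6-joint arm with a two-finger parallel gripper is mounted at the origin on the work surface. World frame = base frame: x ahead of the robot, y to its left, z up, the work surface at z = 0. Lengths are in mm, angles in degrees, forces in N, time in s.
With the tool pointing down it reaches from about 300 to 850 mm from the base axis. Payload 4.2 kg.
Tool frame: the origin (TCP) lies midway between the tips of the shut fingers; the grasp point (between the pads) lies 19 mm behind it (env.hold_point_z is the z of the grasp point in the tool frame, in mm); z points along the fingers, y is the direction in which the jaws open and shut (so a half turn about z gives the same grasp; the last joint's range is limited). The gripper opens to 91 mm and grips with 3 to 60 N. Pads are 32 mm wide; open, the fingers measure 118 mm over their backs; the gripper's body (76 mm by 178 mm) begins 60 mm behind the grasp point.
Start: joints at [-73.625, 18.312, 89.639, -0, 72.044, -1.146], TCP at [173.111, -548.342, 187.676] pointing down, gripper open.
Joint ranges: [-177.97, 177.97], [-48.28, 115.42], [12.27, 149.76], [-77.06, 257.06], [2.81, 150.46], [-146.56, 146.56]. Speed limits (degrees/s): [147.25, 147.25, 180, 180, 180, 180].

INTERFACE

Orientations are given as [roll, pitch, yaw] about the fixed x, y, z axes, in that order (R = Rz(yaw) Ry(pitch) Rx(roll)).
In Python, from workcell import env, grab_frame, camera_params, spotter gives the robot as it stands. The module is installed in compiled form; this text tells all that it offers.
- The arm moves only by the shell command python3 -m jog 'ROWS' [FORCE]. ROWS is text: rows parted by semicolons, each of 7 numbers parted by spaces: the turn, a rotation vector about the world's x, y, z in units of 5 degrees (1.0 is 5 degrees), then the shift along the world's x, y, z in units of 25 mm (1.0 is 25 mm), then the opening, from 0 (shut) to 1 (fully open). A call has 1 to 5 rows; each row is the pose to reach, as a shift and turn from the pose commanded when the call began; what a row does not reach only later rows make up. A row lasts 1/8 s, in which the tool goes at most 62.5 mm and 10.7 degrees, less where a joint would pass 70% of its speed; a pose out of reach is approached as far as the arm can. A call with a gripper value outside its range is refused whole. The fingers move at their own pace and stop on an object; FORCE is the grip in N (left out, the last holds). Time passes only in rows, so rows that repeat a pose let the fingers close. It gives the time, the measured TCP pose, the force and the opening at its end, in the units of the state.
- env.state(): the state, without advancing time (a new reading comes with each control period).
- grab_frame(name): name is "scene" or "top"; returns the picture (480x640x3 uint8, red, green, blue); there is no depth.
- camera_params(name): a dict with "K" (3x3 intrinsics, pixels), "rvec" (rotation vector, rad) and "tvec" (3), from world to camera coordinates, as OpenCV has them. Camera axes: x right, y down, z forward; pixel columns grow to the right and rows downward; lengths in mm; the calibration is good to about 2 mm. A picture is of the moment at which its call begins. camera_params takes no time and is no camera call.
- env.job_done(): hands the job in, once; it reports no verdict.
Trained networks look in the newest picture that a camera, given by its name, has taken for a name from the list of things; names that differ only in an ending like _2 or _b are one class to them, and where a whole thing is asked for, a point or a joint stands for the part that bears it (a point fixed in the world has none). Each returns a list of dicts, best first, with "conf" (0 to 1); they miss things now and then, are a little off and sometimes report something else, mostly with a low value. They report only what shows in the picture. A call takes as long as a camera call. They do not tell look-alikes from the thing itself.
- spotter.look_for(query, camera): "box" ([left, top, width, height] in pixels, round what is visible of it).
- spotter.trace(query, camera): "region" (480x640 bool, what is visible of it) and "box" ([left, top, width, height] in pixels, round what is visible of it).
The state is a dict: "time_s": time; "qpos": joint angles; "qvel": joint speeds; "effort": joint torques, N m; "ee_pos": TCP position; "ee_rot": TCP orientation; "force": force on the tool from outside, world axes, zero at the start; "torque": the same for the moment, N m; "gripper_width": finger opening in mm.
Only numpy, scipy, OpenCV 4.12 (cv2) and the standard library are available. Lean on these libraries where they do the work, as an engineer would, in place of code of your own. Each camera call takes 0.05 s, during which the arm holds its last target. There are 200 camera calls.

TASK

One of the two perforated steel canisters has fallen over in the metal lane. Stand it upright, mouth up, on the lane's floor, and have it stand right beside the other perforated canister (not the lidded jar), touching or with only a sliver of a gap, and let go of it. The standing canister, the jar, and the cup and the block on the bench stay where they are and upright.

Things in the scene. Friction and masses are not known exactly. Their poses are not given: they have to be found in the camera images.
- lane: fixed straight aluminium channel on the bench, 700 mm long (its y axis) and 104 mm wide over all (its x axis); origin at the middle of its underside, z up. Its floor is 6 mm thick; a rail 4 mm thick runs along each long side, its top 28 mm above the bench, 96 mm clear between the rails; both ends are open.
- canister: the fallen one: open round canister of perforated sheet steel, 88 mm outside diameter, 100 mm tall, wall 3 mm, bottom 4 mm, empty, about 0.28 kg. Origin at the centre of the outside of its bottom; its z axis runs along the canister from the bottom to the open mouth. It lies along the lane, its mouth towards the lane's -y end.
- canister_mouth (a point): the centre of the fallen canister's open mouth, 100 mm from its origin along its z axis
- mate: the other perforated canister, the same in shape and size, standing in the lane near one of its ends (either one). Origin at the centre of its underside, z up.
- jar: squat glass jar with a flat dark metal lid, 86 mm in diameter, 72 mm tall, standing in the lane near the lane's other end. Origin at the centre of its underside, z up.
- cup: white cup with one handle (along its +y), 66 mm in diameter, 60 mm tall, standing on the bench beyond the lane; origin at the centre of its underside
- block: wooden block 50 x 100 x 30 mm lying on the bench beyond the lane; origin at the centre of its underside
There are look-alikes about, which are no part of the job. Leave any orange or pink look-alike of the canister alone.

How it is judged (in metres and radians):
On the way:
1. the fallen canister stands upright on the lane's floor (angle between canister's own z axis and vertical below 0.1 rad and z of canister in the frame of lane below 0.011 m), for 0.2 s.
At the end, for the whole second after the job is handed in: The fallen canister stands upright (within 0.06 rad), mouth up, at rest on the lane's floor, with a gap of at most 9 mm to the other perforated canister (axes at most 97 mm apart); that canister and the jar still stand upright on the lane's floor (angle between each of canister, mate, jar's own z axis and vertical below 0.06 rad and z of canister in the frame of lane between 0.003 and 0.01 m and horizontal distance between canister and mate below 0.097 m and linear speed of canister below 0.02 m/s and z of each of mate, jar in the frame of lane below 0.01 m); the robot touches nothing.
It fails at once if the standing canister is shoved more than 25 mm from its place or tipped (distance of mate from where it was at the start of the episode above 0.025 m or angle between mate's own z axis and vertical above 0.3 rad).
It fails at once if the jar is shoved more than 20 mm from its place or tipped (distance of jar from where it was at the start of the episode above 0.02 m or angle between jar's own z axis and vertical above 0.3 rad).
It fails at once if the cup or the block is moved by more than 20 mm (distance of any of cup, block from where it was at the start of the episode above 0.02 m).
It also fails if it takes over 58 s, if anything falls off the work surface, if the arm or the gripper's body presses on something with over 40 N, if the wrist force passes 120 N, or if a joint passes its speed limit or range.

## Working session

There is one attempt and no reset: what is moved stays moved. The work goes in short steps, Python scripts to look and compute and a shell command to move; the robot and the scene stay as the last step left them, time stands still between calls to the robot, and variables do not carry over. Pictures are saved under pics/ and viewed, about 8 in all and at most 12, crops included, and the job is handed in when it is done.

```bash
mkdir -p pics; cat > h.py <<'E'
import numpy as np, cv2
from workcell import env, grab_frame, camera_params, spotter
def save(n,img,s=1):
    cv2.imwrite('pics/'+n, cv2.resize(img[:,:,::-1],None,fx=s,fy=s,interpolation=cv2.INTER_CUBIC))
def P(c):
    p=camera_params(c); R=cv2.Rodrigues(np.array(p['rvec'],float))[0]; return np.array(p['K'],float),R,np.array(p['tvec'],float).reshape(3)
def proj(c,X):
    K,R,t=P(c); x=(np.atleast_2d(X)@R.T+t)@K.T; return x[:,:2]/x[:,2:]
def ray(c,uv):
    K,R,t=P(c); d=R.T@np.linalg.inv(K)@np.array([*uv,1.]); return -R.T@t,d/np.linalg.norm(d)
def atz(c,uv,z):
    o,d=ray(c,uv); return o+d*(z-o[2])/d[2]
def tri(c1,uv1,c2,uv2):
    o1,d1=ray(c1,uv1);o2,d2=ray(c2,uv2)
    s=np.linalg.lstsq(np.stack([d1,-d2],1),o2-o1,rcond=None)[0]
    a=o1+s[0]*d1;b=o2+s[1]*d2; return (a+b)/2,np.linalg.norm(a-b)
E
python3 - <<'E'
from h import *
a=grab_frame('scene');b=grab_frame('top');save('scene0.png',a);save('top0.png',b)
for c in('scene','top'):
    K,R,t=P(c);print(c,K[0,0],(-R.T@t).round(),R.round(2).tolist())
    for q in('canister','mate','jar','cup','block','lane'):
        print(q,[(np.round(r['box']).tolist(),round(r['conf'],2)) for r in spotter.look_for(q,c)])
print(env.state(),env.hold_point_z)
E
```

```text
scene 529.8451716413043 [814. 549. 823.] [[-0.9, 0.43, 0.02], [0.34, 0.73, -0.6], [-0.27, -0.53, -0.8]]
canister [([442.0, 225.0, 73.0, 68.0], 0.9), ([152.0, 181.0, 65.0, 75.0], 0.88), ([311.0, 170.0, 64.0, 73.0], 0.74), ([185.0, 249.0, 69.0, 76.0], 0.62)]
mate [([277.0, 98.0, 39.0, 62.0], 0.62)]
jar [([278.0, 271.0, 55.0, 52.0], 0.75), ([402.0, 324.0, 55.0, 64.0], 0.55)]
cup [([279.0, 273.0, 51.0, 52.0], 0.69)]
block [([242.0, 181.0, 35.0, 51.0], 0.69)]
lane [([265.0, 125.0, 214.0, 287.0], 0.57), ([315.0, 174.0, 62.0, 69.0], 0.27)]
top 462.89956914004546 [357.  28. 878.] [[0.1, -1.0, -0.0], [-0.97, -0.1, -0.21], [0.21, 0.02, -0.98]]
canister [([300.0, 116.0, 57.0, 52.0], 0.93), ([390.0, 111.0, 65.0, 67.0], 0.74), ([319.0, 256.0, 64.0, 57.0], 0.66), ([194.0, 347.0, 65.0, 54.0], 0.6)]
mate [([454.0, 274.0, 72.0, 54.0], 0.66)]
jar [([148.0, 237.0, 50.0, 49.0], 0.65)]
cup [([263.0, 186.0, 51.0, 42.0], 0.57)]
block [([382.0, 200.0, 55.0, 36.0], 0.97)]
lane [([141.0, 228.0, 379.0, 117.0], 0.64)]
{'time_s': 0.7, 'qpos': array([-7.36237577e+01,  1.83086813e+01,  8.96375824e+01, -2.04830067e-03,
        7.20449227e+01, -1.14407853e+00]), 'qvel': array([ 0.05906034,  0.05368206,  0.0729786 , -0.04583284, -0.07002162,
       -0.09039638]), 'effort': array([-6.36160598e-05, -4.12227595e+01, -2.32194883e+01,  7.30967126e-02,
        3.77341756e-02,  3.05976198e-05]), 'ee_pos': array([ 173.11332043, -548.34569986,  187.71784635]), 'ee_rot': array([1.79991227e+02, 2.12423153e-03, 1.75209520e+01]), 'force': array([ 0.01801668, -0.14380744, -0.17805665]), 'torque': array([-0.02883717,  0.01601129,  0.02898592]), 'gripper_width': 90.9484645174261} -18.8
```

View pics/scene0.png

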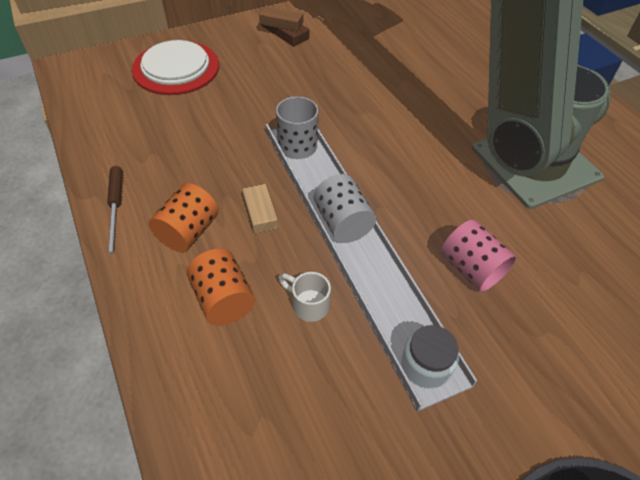

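View pics/top0.png

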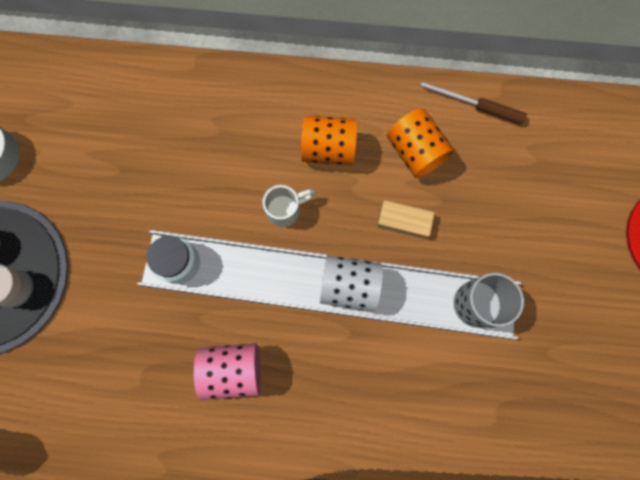

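Candidates for the fallen canister in the top picture are the grey one in the lane (352,284), orange (329,140), orange (420,140) and pink (227,371). I choose the grey one, since it is steel, perforated and in the lane. Its scene pixel is (344,208). The mate is the standing grey canister at top (490,300) and scene (297,128). The jar is at top (172,260). I'll check the choice in a crop and fit poses to the traced outlines in both views.

```bash
cat >> h.py <<'E'
from scipy.optimize import minimize
from scipy.spatial.transform import Rotation as Ro
th=np.linspace(0,2*np.pi,40,endpoint=False)
def cyl(r,h): return np.array([[r*np.cos(t),r*np.sin(t),z] for z in(0,h) for t in th])
def trace(q,c,uv=None):
    grab_frame(c)
    for r in spotter.trace(q,c):
        l,t,w,h=r['box']
        if uv is None or (l<=uv[0]<=l+w and t<=uv[1]<=t+h): return r['region'].astype(np.uint8)
def hullmask(c,X):
    m=np.zeros((480,640),np.uint8); h=cv2.convexHull(proj(c,X).astype(np.float32))
    cv2.fillPoly(m,[np.round(h*16).astype(np.int32)],1,shift=4); return m
def fit(masks,model,x0,step):
    f=lambda p:sum((hullmask(c,model(p))!=m).sum() for c,m in masks.items())
    s=np.vstack([x0]+[np.array(x0)+np.eye(len(x0))[i]*step[i] for i in range(len(x0))])
    r=minimize(f,x0,method='Nelder-Mead',options=dict(initial_simplex=s,maxiter=400,xatol=.05,fatol=.5))
    return r.x,r.fun,sum(m.sum() for m in masks.values())
def lying(p): # x,y,z(axis) centre, yaw = direction of mouth axis
    return (cyl(44,100)-[0,0,50])@Ro.from_euler('yz',[90,p[3]],degrees=True).as_matrix().T+p[:3]
E
python3 - <<'E'
from h import *
T={'canister':((344,208),(352,284)),'mate':((297,128),(490,300)),'jar':((433,355),(172,260)),'lane':(None,None)}
o={'canister':(lying,88),'mate':((44,100),6),'jar':((43,72),6)}
for n,(a,b) in T.items():
    ms={c:trace(n,c,uv) for c,uv in(('scene',a),('top',b))}; ms={c:m for c,m in ms.items() if m is not None}
    print(n,{c:int(m.sum()) for c,m in ms.items()})
    if n=='lane':
        B=np.array([[x,y,z] for x in(-52,52) for y in(-350,350) for z in(0,28)])
        ms={c:hullm for c,hullm in ms.items()}
        g=(atz('top',(152,258),14)+atz('top',(519,310),14))/2
        d=atz('top',(152,258),14)-atz('top',(519,310),14); yw=np.degrees(np.arctan2(d[1],d[0]))-90
        print('lane clicks',g,yw,np.linalg.norm(d))
        if 'top' in ms:
            m=ms['top'];h=cv2.convexHull(cv2.findNonZero(m));np.save('lane_top.npy',m)
            print(fit({'top':m},lambda p:B@Ro.from_euler('z',p[2],degrees=True).as_matrix().T+[p[0],p[1],0],[g[0],g[1],yw],[8,8,2]))
            print(cv2.approxPolyDP(h,4,True)[:,0].tolist())
    elif n=='canister':
        g=atz('top',b,50); print(fit(ms,lying,[g[0],g[1],50,-90],[10,10,8,6]))
    else:
        (r,h),z=o[n]; g=atz('top',b,h/2); print(fit(ms,lambda p:cyl(r,h)+p,[g[0],g[1],z],[10,10,6]))
s=grab_frame('scene')[150:270,270:430];t=grab_frame('top')[235:330,290:417]
save('crop1.png',np.hstack([cv2.resize(s,(400,300)),cv2.resize(t,(400,300))]))
E
```

```text
canister {'scene': 2869, 'top': 2797}
(array([466.17770658, -26.24850085,  48.40317642, -91.74258371]), np.float64(247.0), np.uint64(5666))
mate {'scene': 2304, 'top': 3021}
(array([ 455.89002697, -266.5683775 ,    5.71267664]), np.float64(239.0), np.uint64(5325))
jar {'scene': 2808, 'top': 2070}
(array([478.67445825, 301.49346883,  -9.65399434]), np.float64(699.0), np.uint64(4878))
lane {'scene': 11327, 'top': 13461}
lane clicks [466.77336206   4.84783277  14.        ] -2.449349735685658 693.0198490889014
(array([465.17613983,  12.97283277,  -2.40884048]), np.float64(8664.0), np.uint64(13461))
[[515, 338], [140, 283], [151, 231], [475, 276], [513, 324]]
```

View pics/crop1.png

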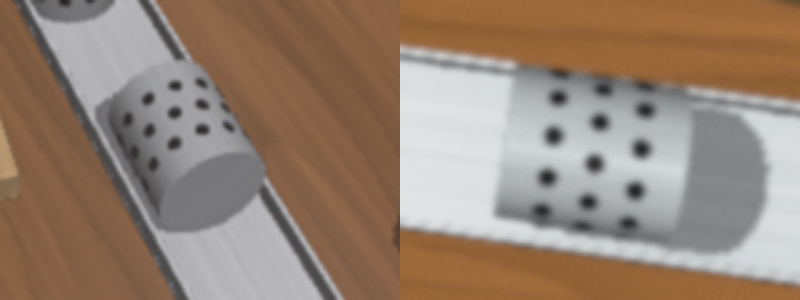

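The crop shows the closed bottom facing +y (towards the jar) and the mouth towards the mate (-y), and the canister is steel grey. The lane yaw is about -2.4°. I'll move above it and turn the jaws across the lane.

```bash
python3 -m jog '0 0 1.4 1.2 2 0 1;0 0 2.8 2.4 4 0 1;0 0 4.2 3.5 6.1 0 1;0 0 5.6 4.7 8.1 0 1;0 0 7 5.85 10.15 0 1' 25
python3 -m jog '0 0 1.4 1.2 2 0 1;0 0 2.8 2.4 4 0 1;0 0 4.2 3.5 6.1 0 1;0 0 5.6 4.7 8.1 0 1;0 0 7 5.85 10.15 0 1'
python3 -c "
from h import *; print(env.state()['qpos'].round(1))"
```

```text
time_s: 2.22
ee_pos: [320.2, -293.1, 187.9]
ee_rot: [179.9, -0.0, 52.7]
force: [1.2, 0.6, 0.1]
gripper_width: 91.4
time_s: 2.85
ee_pos: [466.5, -39.1, 188.0]
ee_rot: [179.9, 0.0, 87.8]
force: [0.4, -1.1, -0.1]
gripper_width: 91.6
[ -6.2   8.6 102.8  -0.   68.5  -3.9]
```

```bash
python3 -m jog '-2 0.08 0 0 0 1 1;-4 0.16 0 0 0 2 1;-6 0.24 0 0 0 2 1;-8 0.32 0 0 0 2 1;-10 0.4 0 0 0 2 1'
python3 -c "
from h import *; print(env.state()['qpos'].round(1))"
```

```text
time_s: 3.48
ee_pos: [466.2, -39.9, 238.5]
ee_rot: [179.5, 50.3, 87.3]
force: [-0.3, -1.1, -0.8]
gripper_width: 91.6
[ 25.3  18.2 102.1 -43.1  89.   40.4]
```

```bash
python3 -m jog '2 -0.08 0 0 0 0 1;4 -0.16 0 0 0 0 1;6 -0.24 0 0 0 0 1;8 -0.32 0 0 0 0 1;10 -0.4 0 0 0 0 1'
python3 -m jog '2 -0.08 0 0 0.1 -1 1;4 -0.16 0 0 0.2 -2 1;4 -0.16 0 0 0.2 -3.1 1;4 -0.16 0 0 0.2 -3.1 1'
python3 - <<'E'
from h import *
s=env.state();print(s['qpos'].round(1),s['ee_pos'],s['ee_rot'])
save('top1.png',grab_frame('top')[200:400,240:540],2)
R=Ro.from_euler('xyz',s['ee_rot'],degrees=True).as_matrix();print(R.round(3), 'grasp pt',s['ee_pos']-19*R[:,2])
E
```

```text
time_s: 4.1
ee_pos: [466.2, -40.6, 239.0]
ee_rot: [179.8, -0.3, 87.6]
force: [-0.8, -1.0, 0.2]
gripper_width: 91.2
time_s: 4.6
ee_pos: [464.2, -36.1, 158.6]
ee_rot: [-179.7, -20.1, 87.3]
force: [-1.4, -0.4, 0.2]
gripper_width: 91.2
[-20.5  12.9 105.3  20.3  69.9 -26.3] [464.21581021 -36.07166409 158.64942149] [-179.65840919  -20.08782914   87.33197944]
[[ 0.044  0.999  0.01 ]
 [ 0.938 -0.045  0.343]
 [ 0.343 -0.006 -0.939]] grasp pt [464.02520165 -42.5954911  176.49328176]
```

View pics/top1.png

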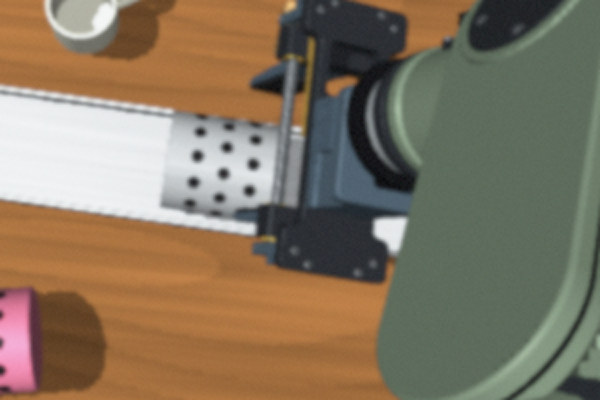

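The gripper straddles the canister at top (225,165) in this crop, with fingers at (290,75) and (265,215). I'll descend.

```bash
python3 -m jog '0 0 0.1 0.06 0.05 -1 1;0 0 0.1 0.06 0.05 -2 1;0 0 0.1 0.06 0.05 -3 1;0 0 0.1 0.06 0.05 -3.4 1;0 0 0.1 0.06 0.05 -3.8 1'
python3 -m jog '0 0 0 0 0 -0.25 1;0 0 0 0 0 -0.5 1;0 0 0 0 0 -0.75 1;0 0 0 0 0 -1 1;0 0 0 0 0 -1 1'
```

```text
time_s: 5.28
ee_pos: [468.3, -34.4, 66.0]
ee_rot: [179.9, -20.0, 88.1]
force: [0.4, -0.7, 0.2]
gripper_width: 91.6
time_s: 5.9
ee_pos: [466.8, -34.5, 39.7]
ee_rot: [-179.9, -20.0, 88.0]
force: [-0.4, 0.1, 0.2]
gripper_width: 91.3
```

```bash
python3 -m jog '0 0 0 0 0 0 0.9;0 0 0 0 0 0 0.8;0 0 0 0 0 0 0.8;0 0 0 0 0 0 0.8;0 0 0 0 0 0 0.8' 30
python3 -m jog '0 0 0 0 0 0.5 0.8;0 0 0 0 0 1 0.8;0 0 0 0 0 2 0.8;0 0 0 0 0 3 0.8;0 0 0 0 0 3 0.8'
python3 - <<'E'
from h import *
save('sc2.png',grab_frame('scene')[100:300,220:460],3)
E
```

```text
time_s: 6.52
ee_pos: [467.1, -34.6, 40.2]
ee_rot: [-179.9, -20.0, 88.0]
force: [-1.0, -0.6, -0.0]
gripper_width: 83.2
time_s: 7.15
ee_pos: [468.7, -35.2, 117.2]
ee_rot: [179.7, -19.9, 88.1]
force: [-0.1, 0.4, -2.3]
gripper_width: 79.2
```

View pics/sc2.png

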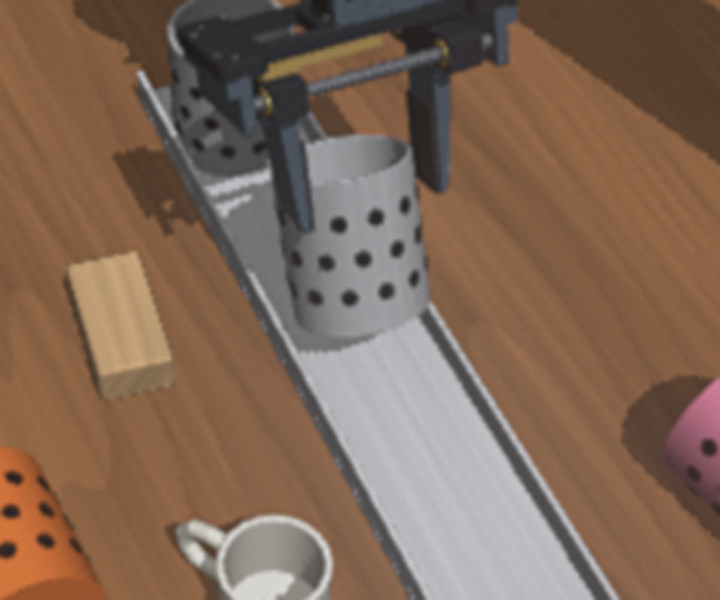

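Lifting made the canister swing mouth-up by its own weight in the pads. In the crop its mouth is at (355,155) and its bottom at (360,330). I'll measure its attitude before setting it down.

```bash
cat >> h.py <<'E'
def free(p): # x,y,z of centre, tilt about x, tilt about y (deg), upright cylinder
    return (cyl(44,100)-[0,0,50])@Ro.from_euler('xy',p[3:5],degrees=True).as_matrix().T+p[:3]
E
python3 - <<'E'
from h import *
s=env.state();print(s['ee_pos'],s['gripper_width'],s['force'])
ms={}
for c in('scene','top'):
    grab_frame(c)
    for r in spotter.trace('canister',c):
        print(c,np.round(r['box']),r['conf'],int(r['region'].sum()))
        l,t,w,h=r['box']
        if c=='scene' and abs(l+w/2-338)<25 and abs(t+h/2-178)<30:
            m=r['region'].astype(np.uint8); hm=np.zeros_like(m); cv2.fillPoly(hm,[cv2.convexHull(cv2.findNonZero(m))],1); ms[c]=hm
print(fit(ms,free,[467,-42,100,0,0],[6,6,10,10,10]))
E
```

```text
[467.55445735 -34.8759351  115.91546911] 79.09524256002717 [-1.14528187  0.09096039 -2.76085255]
scene [185. 250.  68.  76.] 0.89 3665
scene [440. 222.  76.  71.] 0.77 3191
scene [311. 142.  52.  70.] 0.63 2586
scene [151. 184.  65.  72.] 0.62 3018
top [336. 257.  48.  52.] 0.83 1624
top [385. 110.  68.  66.] 0.72 2781
top [300. 114.  58.  51.] 0.68 2464
top [193. 343.  69.  59.] 0.58 3471
(array([470.64858545, -48.49332196, 106.89895376,  -5.7421526 ,
         9.23348464]), np.float64(265.0), np.uint64(2819))
```

```bash
python3 -m jog '0 0 0 -0.05 0 -0.5 0.8;0 0 0 -0.05 0 -1 0.8;0 0 0 -0.05 0 -1.4 0.8;0 0 0 -0.05 0 -1.4 0.8'
python3 -m jog '0 0 0 0 0 -0.1 0.8;0 0 0 0 0 -0.2 0.8;0 0 0 0 0 -0.3 0.8;0 0 0 0 0 -0.4 0.8;0 0 0 0 0 -0.4 0.8'
python3 - <<'E'
from h import *
a=grab_frame('scene')[120:280,260:420];b=grab_frame('top')[220:380,280:440]
save('c3.png',np.hstack([a,b]),2.5)
E
```

```text
time_s: 7.9
ee_pos: [466.8, -31.2, 84.3]
ee_rot: [-180.0, -20.5, 87.9]
force: [-3.6, 4.9, 30.4]
gripper_width: 78.8
time_s: 8.52
ee_pos: [470.2, -27.9, 81.0]
ee_rot: [179.5, -21.0, 87.9]
force: [-7.3, 12.7, 64.8]
gripper_width: 78.9
```

View pics/c3.png

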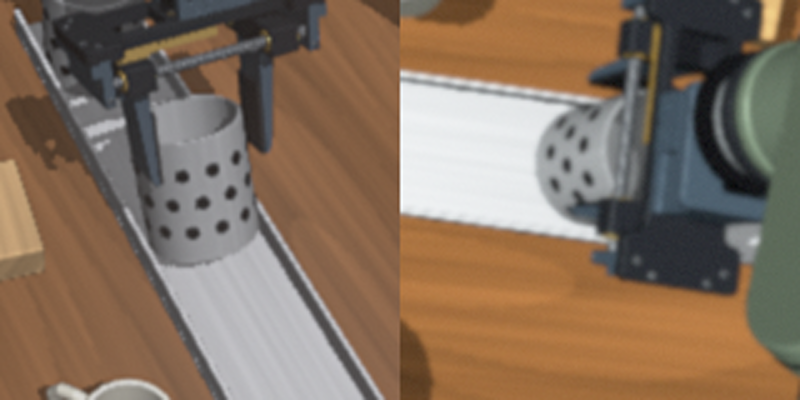

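It reached the floor sooner than estimated (65 N), so I'll back off.

```bash
python3 -m jog '0 0 0 0 0 0.3 0.8;0 0 0 0 0 0.55 0.8;0 0 0 0 0 0.55 0.8'
python3 - <<'E'
from h import *
ms={}
for c,uv in(('scene',(340,190)),('top',(365,285))):
    m=trace('canister',c,uv)
    if m is None: print('none',c);continue
    hm=np.zeros_like(m); cv2.fillPoly(hm,[cv2.convexHull(cv2.findNonZero(m))],1)
    print(c,cv2.boundingRect(m)); ms[c]=hm
    np.save(c+'_m.npy',hm)
s={'scene':ms['scene']}
print(fit(s,free,[466,-45,70,0,0],[6,6,10,10,10]))
for z in(50,56,62): # tilt about x only, x on lane line
    print(z,fit(s,lambda p:free([p[0],p[1],z,p[2],0]),[466,-45,0],[6,6,10]))
E
```

```text
time_s: 9.0
ee_pos: [465.4, -34.6, 83.3]
ee_rot: [-179.9, -20.0, 88.0]
force: [-0.3, -0.6, -2.5]
gripper_width: 78.6
scene (314, 153, 50, 69)
top (338, 258, 46, 56)
(array([466.36841179, -51.25877639,  80.23379119,  -0.88537398,
        10.18757596]), np.float64(208.0), np.uint64(2801))
50 (array([451.49351582, -79.31848049,  23.22182236]), np.float64(180.0), np.uint64(2801))
56 (array([454.08022314, -74.13446008,  19.88896628]), np.float64(172.0), np.uint64(2801))
62 (array([457.56358762, -69.51431377,  25.78022473]), np.float64(177.0), np.uint64(2801))
```

It hangs about 20° short of upright with its mouth leaning to -y, which fits an off-diameter grip. I'll lift slightly, turn the tool -22° about the jaw axis and refit.

```bash
python3 -m jog '0 0 0 0 0 0.5 0.8;-1 0.04 0 0 0 1 0.8;-2.2 0.09 0 0 0 1 0.8;-3.4 0.14 0 0 0 1 0.8;-4.4 0.18 0 0 0 1 0.8'
python3 - <<'E'
from h import *
ms={}
f={c:grab_frame(c) for c in('scene','top')}
for c,uv in(('scene',(338,180)),('top',(350,285))):
    m=trace('canister',c,uv)
    if m is None: print('none',c);continue
    hm=np.zeros_like(m); cv2.fillPoly(hm,[cv2.convexHull(cv2.findNonZero(m))],1)
    print(c,cv2.boundingRect(m)); ms[c]=hm
x,e,n=fit({'scene':ms['scene']},lambda p:free([466,p[0],p[1],p[2],0]),[-45,80,0],[6,10,10]);print(x,e)
X=free([466,x[0],x[1],x[2],0])
for c in f:
    for k in(0,40): cv2.polylines(f[c],[proj(c,X[k:k+40]).round().astype(np.int32)],True,(255,0,0))
save('c4.png',np.hstack([f['scene'][110:270,260:420],f['top'][220:380,280:440]]),2.5)
E
```

```text
time_s: 9.82
ee_pos: [466.0, -34.3, 109.8]
ee_rot: [-179.9, 2.1, 87.9]
force: [-0.5, -0.7, -3.4]
gripper_width: 78.4
scene (314, 141, 50, 69)
none top
[-48.92346832 113.18301149 -16.42118827] 412.0
```

View pics/c4.png

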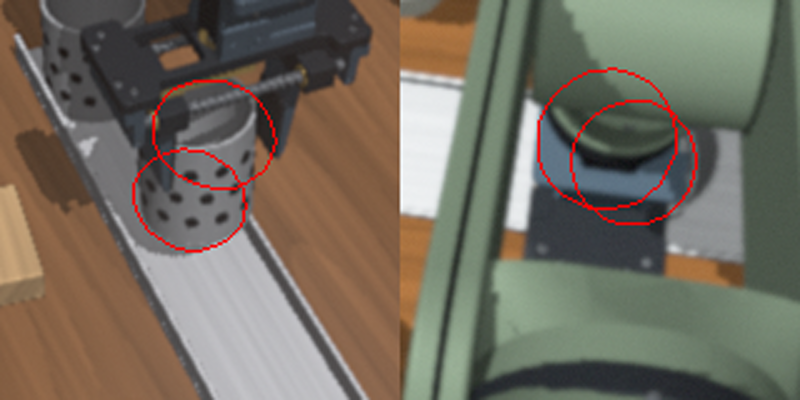

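```bash
python3 - <<'E'
from h import *
m=trace('canister','scene',(338,180))
m=cv2.morphologyEx(m,cv2.MORPH_CLOSE,np.ones((7,7)))
for r in range(140,212,6):
    c=np.flatnonzero(m[r]); print(r,c[[0,-1]] if len(c) else None,end=' ')
W=np.zeros((480,640),bool); W[176:]=1; W[158:176,345:]=1
def cost(p,x=466):
    return ((hullmask('scene',free([x,p[0],p[1],p[2],0]))!=m)&W).sum()
print()
for x in(462,466,470):
  for th0 in(-30,-15,0,15,30):
    b=minimize(cost,[-45,100,th0],args=(x,),method='Nelder-Mead',options=dict(initial_simplex=[[-45,105,th0],[-60,105,th0],[-45,85,th0],[-45,105,th0+8]]))
    print(x,th0,b.x.round(1),b.fun)
E
```

```text
140 None 146 [334 355] 152 [337 361] 158 [336 361] 164 [331 361] 170 [330 362] 176 [315 361] 182 [315 361] 188 [316 360] 194 [317 360] 200 [320 356] 206 [330 348] 
462 -30 [-65.5 110.7   5.6] 99.0
462 -15 [-58.7 115.5  -3.1] 148.0
462 0 [-61.7 113.5   1.8] 111.0
462 15 [-66.7 109.5   9.9] 94.0
462 30 [-68.2 108.6  10.4] 105.0
466 -30 [-42.5 127.4 -15.6] 309.0
466 -15 [-51.6 124.5  -4.3] 166.0
466 0 [-56.9 121.    1.8] 110.0
466 15 [-60.3 119.7  14.7] 121.0
466 30 [-63.9 110.6  31.5] 214.0
470 -30 [-47.1 132.7  -2.1] 161.0
470 -15 [-47.8 132.2   0.3] 146.0
470 0 [-51.3 129.3   4.7] 125.0
470 15 [-54.9 125.6   9. ] 121.0
470 30 [-56.8 119.4  36. ] 242.0
```

Tilt is about 2–8° and the bottom about 65 mm up. I'll lower slowly.

```bash
python3 -m jog '0 0 0 -0.02 0 -0.5 0.8;0 0 0 -0.02 0 -1 0.8;0 0 0 -0.02 0 -1.5 0.8;0 0 0 -0.02 0 -1.5 0.8'
python3 -m jog '0 0 0 0 0 -0.15 0.8;0 0 0 0 0 -0.3 0.8;0 0 0 0 0 -0.3 0.8'
```

```text
time_s: 10.72
ee_pos: [464.6, -34.6, 70.1]
ee_rot: [-179.7, 2.0, 88.0]
force: [0.1, 0.5, -2.6]
gripper_width: 78.2
time_s: 11.1
ee_pos: [465.1, -34.5, 63.8]
ee_rot: [-179.8, 2.0, 88.0]
force: [0.6, -0.1, -2.7]
gripper_width: 78.2
```

```bash
python3 -m jog '0 0 0 0 0 -0.1 0.8;0 0 0 0 0 -0.2 0.8;0 0 0 0 0 -0.2 0.8'
```

```text
time_s: 11.48
ee_pos: [465.8, -33.4, 60.4]
ee_rot: [-179.9, 1.9, 87.9]
force: [-2.9, 5.5, 9.7]
gripper_width: 78.4
```

```bash
python3 -m jog '0 0 0 0 0 0 0.85;0 0 0 0 0 0 0.87;0 0 0 0 0 0 0.9;0 0 0 0 0 0 1;0 0 0 0 0 0 1' 3
python3 -m jog '0 0 0 0 0 0 1;0 0 0 0 0 0 1'
python3 - <<'E'
from h import *
f=grab_frame('scene')
save('c5.png',f[100:280,240:440],3)
m=trace('canister','scene',(342,196)); m=cv2.morphologyEx(m,cv2.MORPH_CLOSE,np.ones((7,7)))
for r in range(150,236,6):
    c=np.flatnonzero(m[r]); print(r,c[[0,-1]] if len(c) else None,end=' ')
E
```

```text
time_s: 12.1
ee_pos: [466.0, -35.0, 58.9]
ee_rot: [-179.9, 2.0, 88.0]
force: [-0.2, 0.4, 0.0]
gripper_width: 91.6
time_s: 12.35
ee_pos: [465.7, -34.7, 59.0]
ee_rot: [-179.8, 2.0, 88.0]
force: [-0.7, -0.6, 0.2]
gripper_width: 91.5
150 None 156 None 162 None 168 [335 356] 174 [332 361] 180 [332 361] 186 [327 360] 192 [326 360] 198 [326 359] 204 [315 358] 210 [316 358] 216 [319 355] 222 [328 345] 228 None 234 None
```

View pics/c5.png

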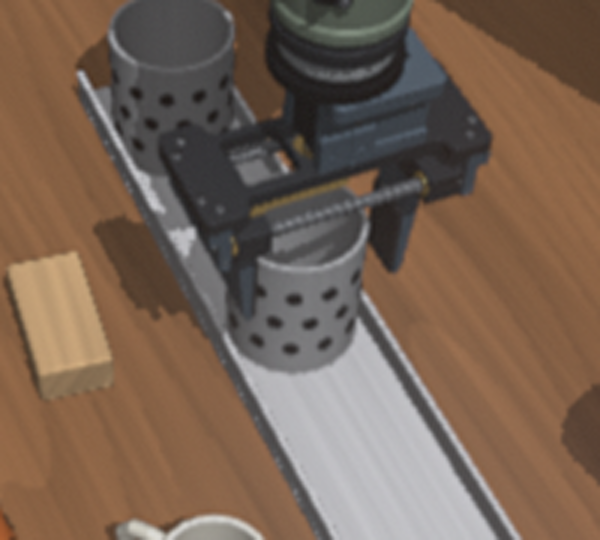

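It stands upright on the lane floor, with its bottom at about (295,350) in the crop and the rails on either side; the mate is untouched. Next I'll find its y, centre the jaws on its diameter and regrasp.

```bash
python3 - <<'E'
from h import *
m=trace('canister','scene',(342,196)); m=cv2.morphologyEx(m,cv2.MORPH_CLOSE,np.ones((7,7)))
W=np.zeros((480,640),bool); W[204:]=1; W[176:204,345:]=1
for z in(4,6,8):
    f=lambda p:((hullmask('scene',cyl(44,100)+[p[0],p[1],z])!=m)&W).sum()
    b=minimize(f,[465,-56],method='Nelder-Mead',options=dict(initial_simplex=[[465,-56],[470,-56],[465,-45]]));print(z,b.x,b.fun)
mm=trace('mate','scene',(297,128))
if mm is not None:
    print('mate',fit({'scene':mm},lambda p:cyl(44,100)+[p[0],p[1],6],[456,-266],[5,5]))
print(env.state()['qpos'].round(1))
E
```

```text
4 [457.9000023  -69.87288868] 34.0
6 [458.85385513 -67.31748199] 47.0
8 [459.2199707  -66.45751953] 47.0
mate (array([ 454.71570587, -267.40098572]), np.float64(434.0), np.uint64(1993))
[ -4.1  16.2 114.   -2.6  50.   -0.4]
```

The pad-edge geometry (a 78.4 mm chord at the pad edge gives an axis at y ≈ -70) agrees with the fit (-67 to -70). I'll slide the open jaws 35 mm towards -y.

```bash
python3 -m jog '0.1 0 0 -0.03 -0.3 0 1;0.2 0 0 -0.06 -0.6 0 1;0.3 0 0 -0.08 -0.9 0 1;0.4 0 0 -0.08 -1.15 0 1;0.4 0 0 -0.08 -1.4 0 1' 20
python3 -m jog '0 0 0 0 0 0 0.94;0 0 0 0 0 0 0.88;0 0 0 0 0 0 0.88;0 0 0 0 0 0 0.88' 20
```

```text
time_s: 13.32
ee_pos: [463.4, -70.4, 58.9]
ee_rot: [-179.7, 0.0, 87.9]
force: [-0.3, 0.8, 0.1]
gripper_width: 91.5
time_s: 13.82
ee_pos: [463.5, -69.5, 58.9]
ee_rot: [-179.8, 0.0, 88.0]
force: [-0.5, -1.0, -1.2]
gripper_width: 86.6
```

```bash
python3 -m jog '0 0 0 0 0 0.25 0.88;0 0 0 0 0 0.35 0.88;0 0 0 0 0 0.35 0.88'
python3 -m jog '0 0 0 -0.03 -0.7 0 0.88;0 0 0 -0.06 -1.5 0 0.88;0 0 0 -0.1 -2.4 0 0.88;0 0 0 -0.14 -3.4 0 0.88;0 0 0 -0.14 -3.4 0 0.88'
python3 - <<'E'
from h import *
f=grab_frame('scene'); save('c6.png',f[70:230,240:440],4)
E
```

```text
time_s: 14.2
ee_pos: [463.7, -69.5, 68.0]
ee_rot: [-179.8, -0.0, 88.0]
force: [0.1, 0.4, -2.6]
gripper_width: 86.4
time_s: 14.82
ee_pos: [459.8, -156.8, 67.6]
ee_rot: [-179.7, 0.0, 87.8]
force: [-0.2, -0.2, -2.6]
gripper_width: 86.5
```

View pics/c6.png

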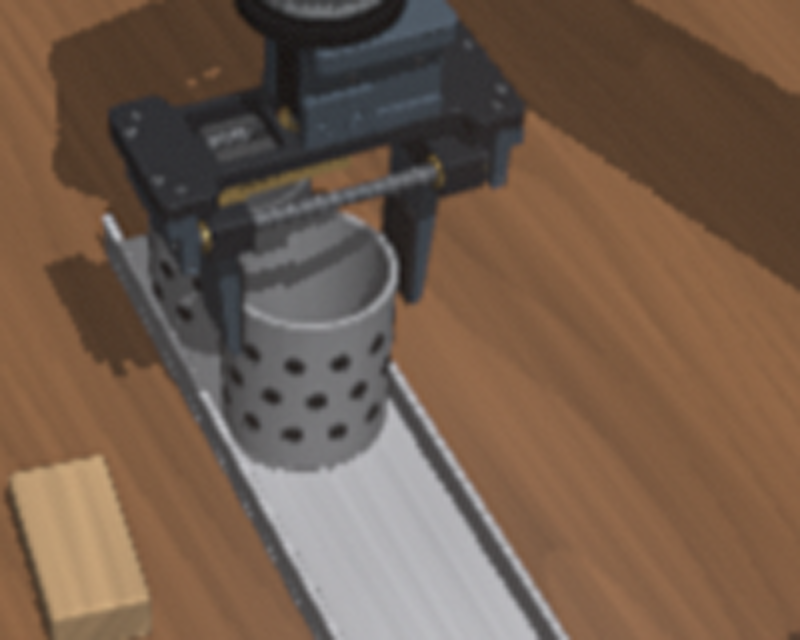

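```bash
python3 - <<'E'
from h import *
m=trace('canister','scene',(318,165)); m=cv2.morphologyEx(m,cv2.MORPH_CLOSE,np.ones((7,7)))
W=np.zeros((480,640),bool); W[160:]=1; W[126:160,320:]=1
for z in(12,15,18):
    f=lambda p:((hullmask('scene',cyl(44,100)+[p[0],p[1],z])!=m)&W).sum()
    b=minimize(f,[460,-160],method='Nelder-Mead',options=dict(initial_simplex=[[460,-160],[465,-160],[460,-150]]));print(z,b.x,b.fun)
# top: predicted finger/canister check
t=trace('canister','top',(415,292)); 
if t is not None: print(cv2.boundingRect(t),t.sum())
E
```

```text
12 [ 456.08215332 -171.38366699] 47.0
15 [ 457.33482361 -168.91876221] 50.0
18 [ 459.39956665 -165.76599121] 53.0
(400, 269, 31, 49) 840
```

The canister is held upright about 9 mm up. One view is too vague for the gap, so I'll set it down here, back away and measure from both views.

```bash
python3 -m jog '0 0 0 0 0 -0.15 0.88;0 0 0 0 0 -0.3 0.88;0 0 0 0 0 -0.4 0.88;0 0 0 0 0 -0.4 0.88'
python3 -m jog '0 0 0 0 0 0 0.94;0 0 0 0 0 0 1;0 0 0 0 0 0 1' 20
python3 -m jog '0 0 0 0 0 0.5 1;0 0 0 0 0 1.5 1;0 0 0 0 0 3.2 1;0 0 0 0 2 4 1;0 0 0 0 4.5 4 1'
python3 -m jog '0 0 0 0 2.4 0 1;0 0 0 0 4.8 0 1;0 0 0 0 7 0 1'
python3 - <<'E'
from h import *
fs={c:grab_frame(c) for c in('scene','top')}
def near(n,c,uv):
    grab_frame(c)
    L=[r for r in spotter.trace(n,c) if np.hypot(r['box'][0]+r['box'][2]/2-uv[0],r['box'][1]+r['box'][3]/2-uv[1])<35]
    return [(np.round(r['box']).tolist(),round(r['conf'],2),int(r['region'].sum())) for r in L]
for n in('canister','mate'):
    print(n,near(n,'scene',(318,165)),near(n,'scene',(297,128)),near(n,'top',(430,292)),near(n,'top',(490,300)))
save('c7.png',np.hstack([cv2.resize(fs['scene'][80:230,240:390],(400,400)),cv2.resize(fs['top'][210:360,390:540],(400,400))]))
E
```

```text
time_s: 15.58
ee_pos: [459.8, -154.9, 58.8]
ee_rot: [-179.7, 0.1, 88.0]
force: [-2.5, 0.1, 6.8]
gripper_width: 86.2
time_s: 15.95
ee_pos: [460.1, -154.5, 57.7]
ee_rot: [-179.8, 0.0, 88.0]
force: [0.2, -0.3, 0.1]
gripper_width: 91.6
time_s: 16.58
ee_pos: [461.8, -41.7, 160.5]
ee_rot: [179.9, 0.0, 87.8]
force: [0.1, -0.0, -1.1]
gripper_width: 91.2
time_s: 16.95
ee_pos: [459.9, 135.1, 158.7]
ee_rot: [-179.8, -0.0, 88.0]
force: [0.3, -0.3, 0.4]
gripper_width: 91.0
canister [([293.0, 122.0, 46.0, 69.0], 0.64, 2452)] [] [([402.0, 267.0, 62.0, 54.0], 0.6, 2713)] [([454.0, 276.0, 72.0, 50.0], 0.26, 2910)]
mate [] [([276.0, 98.0, 40.0, 60.0], 0.9, 1636), ([292.0, 123.0, 45.0, 69.0], 0.45, 2491)] [] [([458.0, 275.0, 68.0, 55.0], 0.93, 2871)]
```

View pics/c7.png

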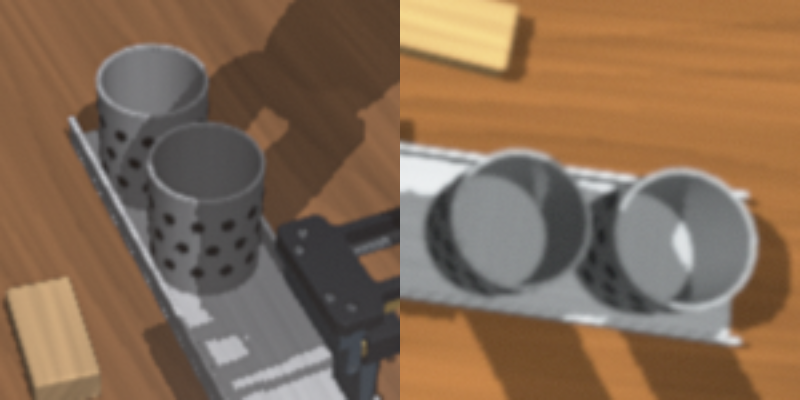

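Both stand upright, with rim centres at about (518,222) and (685,238) in the right half of the crop and a small gap between them. I'll fit both canisters to get the distance.

```bash
cat > gap.py <<'E'
from h import *
def pick(c,uv,n):
    best=None
    for r in spotter.trace(n,c):
        d=np.hypot(r['box'][0]+r['box'][2]/2-uv[0],r['box'][1]+r['box'][3]/2-uv[1])
        if d<18 and (best is None or d<best[0]): best=(d,r['region'].astype(np.uint8))
    return None if best is None else best[1]
def run(ca,cs):
    for c in('scene','top'): grab_frame(c)
    A={c:m for c,m in(('scene',pick('scene',cs,'canister')),('top',pick('top',ca,'canister'))) if m is not None}
    B={'top':pick('top',(491,301),'mate')}
    a=fit(A,lambda p:cyl(44,100)+[p[0],p[1],6],[459,-165],[4,4]); a2=fit({'top':A['top']},lambda p:cyl(44,100)+[p[0],p[1],6],[459,-165],[4,4])
    b=fit(B,lambda p:cyl(44,100)+[p[0],p[1],6],[456,-267],[4,4])
    print(list(A),a,a2[0],b); print('dist',np.hypot(*(a[0]-b[0])),np.hypot(*(a2[0]-b[0])))
    a=fit(A,free,[*a[0],56,0,0],[4,4,3,3,3]); print('free tilt',a)
E
python3 -c "
from gap import *
run((433,294),(316,156))"
```

```text
['scene', 'top'] (array([ 458.78889465, -164.17363739]), np.float64(235.0), np.uint64(5168)) [ 457.8283844  -163.05391693] (array([ 455.76184082, -265.05914307]), np.float64(352.0), np.uint64(2775))
dist 100.93090859823138 102.02615724052637
free tilt (array([ 4.58764955e+02, -1.63132990e+02,  5.73629671e+01, -1.46061649e+00,
       -1.34080296e-01]), np.float64(204.0), np.uint64(5168))
```

The axis distance is about 101–105 mm, slightly too wide. I'll shut the fingers and push gently at low height from the +y side.

```bash
python3 -m jog '0 0 0 0 -2 0 0;0 0 0 0 -4 0 0;-1 0.04 0 0.1 -6 0 0;-2 0.08 0 0.14 -8 0 0;-2 0.08 0 0.14 -8.6 0 0' 20
python3 -m jog '0 0 0 0 0 -1 0;0 0 0 0 0 -2 0;0 0 0 0 0 -3.5 0;0 0 0 0 0 -5 0;0 0 0 0 0 -5 0'
python3 -m jog '0 0 0 0 0 0 0;0 0 0 0 0 0 0'
```

```text
time_s: 18.73
ee_pos: [463.2, -82.6, 157.4]
ee_rot: [-179.7, 10.0, 88.0]
force: [-0.7, 0.8, 0.2]
gripper_width: 44.2
time_s: 19.35
ee_pos: [461.1, -81.4, 30.8]
ee_rot: [-179.3, 9.9, 88.0]
force: [-0.0, -0.0, 0.1]
gripper_width: 0.1
time_s: 19.6
ee_pos: [464.8, -82.0, 34.2]
ee_rot: [-179.9, 10.0, 88.0]
force: [-0.7, -0.3, 0.7]
gripper_width: 0.3
```

```bash
python3 -m jog '0 0 0 0 -0.2 0 0;0 0 0 0 -0.4 0 0;0 0 0 0 -0.6 0 0;0 0 0 -0.05 -0.75 0 0;0 0 0 -0.05 -0.85 0 0'
python3 -m jog '0 0 0 0 -0.1 0 0;0 0 0 0 -0.2 0 0;0 0 0 0 -0.3 0 0;0 0 0 0 -0.4 0 0;0 0 0 0 -0.4 0 0'
python3 -c "
from gap import *
run((437,295),(312,152))"
```

```text
time_s: 20.23
ee_pos: [461.9, -103.7, 32.6]
ee_rot: [-179.7, 10.0, 88.0]
force: [0.3, -0.1, 0.4]
gripper_width: 0.8
time_s: 20.85
ee_pos: [462.1, -113.6, 32.6]
ee_rot: [-179.7, 10.0, 88.0]
force: [-0.5, 1.1, -0.6]
gripper_width: 0.1
['scene', 'top'] (array([ 461.70959473, -171.56292725]), np.float64(4336.0), np.uint64(1084)) [ 436.03104305 -134.40122771] (array([ 455.78833008, -266.7088623 ]), np.float64(704.0), np.uint64(2442))
dist 95.33000751710331 133.77466337820167
free tilt (array([ 467.24752865, -170.55715794,   59.43550428,  -12.43664006,
         -4.05101167]), np.float64(3913.0), np.uint64(1084))
```

```bash
python3 -m jog '0 0 0 0 -0.08 0 0;0 0 0 0 -0.15 0 0;0 0 0 0 -0.15 0 0'
python3 -m jog '0 0 0 0 1 0 0;0 0 0 0 2 1 0;0 0 0 0 3.5 3 0;0 0 0 0 5.5 5 0;0 0 0 0 7.5 5 0'
python3 -m jog '0 0 0 0 2.4 0 0;0 0 0 0 4 0 0;0 0 0 0 4 0 0'
python3 - <<'E'
from gap import *
run((439,295),(312,152))
m={c:trace('jar',c,uv) for c,uv in(('scene',(433,355)),('top',(172,260)))}
print('jar boxes',{c:cv2.boundingRect(v) for c,v in m.items() if v is not None})
for q in('cup','block'):print(q,[np.round(r['box']).tolist() for r in spotter.look_for(q,'top')][:1])
fs={c:grab_frame(c) for c in('scene','top')}
save('c8.png',np.hstack([cv2.resize(fs['scene'][80:230,240:390],(400,400)),cv2.resize(fs['top'][210:360,390:540],(400,400))]))
E
```

```text
time_s: 21.48
ee_pos: [462.1, -117.2, 32.7]
ee_rot: [-179.7, 10.0, 88.0]
force: [0.1, 1.2, -0.5]
gripper_width: 0.4
time_s: 22.1
ee_pos: [464.4, 71.6, 161.3]
ee_rot: [179.9, 9.9, 87.8]
force: [0.6, 0.1, -0.4]
gripper_width: 0.4
time_s: 22.48
ee_pos: [462.4, 172.5, 157.5]
ee_rot: [-179.7, 10.0, 88.2]
force: [0.3, -1.1, 0.0]
gripper_width: 0.5
['scene', 'top'] (array([ 458.07226562, -174.15917969]), np.float64(242.0), np.uint64(5186)) [ 458.65039062 -174.65234375] (array([ 456.09423828, -266.70874023]), np.float64(414.0), np.uint64(2726))
dist 92.57069595499595 92.09187829821319
free tilt (array([ 4.58650497e+02, -1.73495010e+02,  5.64729452e+01, -2.32488888e+00,
        1.42834901e-01]), np.float64(167.0), np.uint64(5186))
jar boxes {'scene': (402, 325, 57, 63)}
cup [[262.0, 188.0, 53.0, 41.0]]
block [[379.0, 202.0, 56.0, 39.0]]
```

View pics/c8.png

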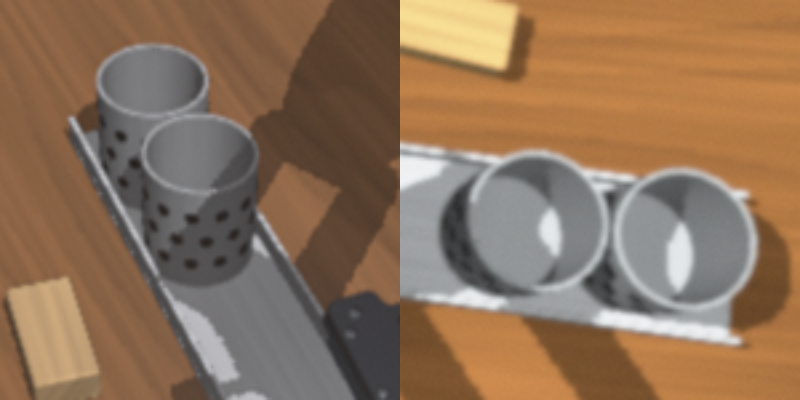

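The gap shows about 4–5 mm (rim centres (538,221) and (685,238), axes about 92–94 mm apart). That meets the limit, but I'll take 4 mm more for margin.

```bash
python3 -m jog '0 0 0 0 -2.4 0 0;0 0 0 0 -4.8 0 0;0 0 0 0 -7.2 0 0;0 0 0 0 -9.5 0 0;0 0 0 0 -10.2 0 0'
python3 -m jog '0 0 0 0 0 -1.5 0;0 0 0 0 0 -3 0;0 0 0 0 0 -4.5 0;0 0 0 0 0 -5 0;0 0 0 0 0 -5 0'
python3 -m jog '0 0 0 0 -0.4 0 0;0 0 0 0 -0.8 0 0;0 0 0 0 -1.15 0 0;0 0 0 0 -1.3 0 0;0 0 0 0 -1.4 0 0'
```

```text
time_s: 23.75
ee_pos: [461.6, -87.1, 157.8]
ee_rot: [-179.7, 10.0, 87.8]
force: [-0.1, -0.4, 0.3]
gripper_width: 0.7
time_s: 24.38
ee_pos: [462.2, -84.2, 32.5]
ee_rot: [-179.6, 10.0, 88.0]
force: [-0.1, -0.3, 0.9]
gripper_width: 0.4
time_s: 25.0
ee_pos: [462.3, -119.5, 33.0]
ee_rot: [-179.7, 10.0, 87.9]
force: [0.3, 3.4, 2.7]
gripper_width: 0.5
```

```bash
python3 -m jog '0 0 0 0 -0.05 0 0;0 0 0 0 -0.05 0 0'
python3 -m jog '0 0 0 0 1 0 0;0 0 0 0 2 1 0;0 0 0 0 3.5 3 0;0 0 0 0 5.5 5 0;0 0 0 0 7.5 5 0'
python3 -m jog '0 0 0 0 2.4 0 0;0 0 0 0 4 0 0;0 0 0 0 4 0 0'
python3 - <<'E'
from gap import *
run((441,296),(310,151))
m={c:trace('jar',c) for c in('scene','top')}
print('jar boxes',{c:cv2.boundingRect(v) for c,v in m.items() if v is not None})
for q in('cup','block','jar'):print(q,[(np.round(r['box']).tolist(),round(r['conf'],2)) for r in spotter.look_for(q,'top')][:2])
save('c9.png',grab_frame('top')[150:400,120:560],1.8)
E
```

```text
time_s: 25.25
ee_pos: [462.3, -120.7, 32.8]
ee_rot: [-179.7, 10.0, 88.0]
force: [-0.0, 2.8, 1.4]
gripper_width: 0.8
time_s: 25.88
ee_pos: [464.1, 67.7, 160.9]
ee_rot: [179.9, 10.0, 87.9]
force: [0.1, 0.4, -0.1]
gripper_width: 0.6
time_s: 26.25
ee_pos: [462.1, 168.6, 157.1]
ee_rot: [-179.7, 10.1, 88.2]
force: [-0.4, -0.8, -0.6]
gripper_width: 0.1
['scene', 'top'] (array([ 458.49279785, -177.54638672]), np.float64(192.0), np.uint64(5269)) [ 458.52228597 -177.57061803] (array([ 455.88085938, -266.72363281]), np.float64(511.0), np.uint64(2628))
dist 89.21548880923423 89.19213630498683
free tilt (array([ 458.36340177, -176.71455949,   56.43138258,   -1.56663921,
          0.93621129]), np.float64(159.0), np.uint64(5269))
jar boxes {'scene': (401, 325, 58, 64), 'top': (378, 202, 56, 37)}
cup [([261.0, 189.0, 52.0, 38.0], 0.69)]
block [([379.0, 201.0, 56.0, 39.0], 0.79)]
jar []
```

View pics/c9.png

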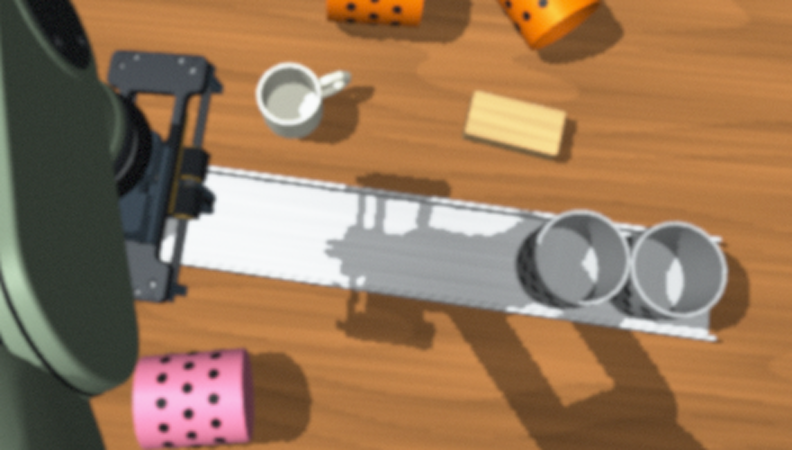

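The canisters at (583,258) and (678,270) stand with their rims all but touching. The fitted axis distance is 89 mm, the cup and block are unmoved, and the jar's scene box matches its box at the start. The arm is clear of everything, so I'll hand in.

```bash
python3 -c "
from workcell import env
print(env.state()['force']); print(env.job_done())"
```

```text
[ 0.057913    0.31511624 -0.11010964]
the job is handed in; nothing more can be done
None
```

The fallen canister now stands mouth-up on the lane floor beside the other perforated canister, and I handed the job in at about 26 s. I gripped it near the mouth and lifted, and it swung nearly upright in the pads. I levelled it and set it down, carried it to the mate, and closed the last gap with two light, low pushes with shut fingers (at most about 3 N at the readings).

**Last checks:**
- **Gap:** the fitted axis distance is about 89 mm against the 97 mm limit, so a gap of 1–2 mm.
- **Tilt:** the silhouette fit gives 1.6–1.8°, which is at the level of its noise.
- **Mate:** it is within 1 mm of its first fitted position.
- **Cup, block and jar:** the cup and block boxes moved by at most about 3 pixels in the top view. The jar's scene box is within 1 pixel of its first one.
- **Robot:** the arm is clear and touching nothing.

**What failed or disagreed:**
- **Jar in the top view:** the arm hid it at the end, and the network marked the block as the jar there, so only the scene view confirms the jar.
- **Single-view fits:** with the gripper in the way these were unreliable, so I set the canister down and measured again from both cameras.
- **First set-down:** the wrist force reached 65 N because the floor came sooner than I had estimated. This is under the 120 N limit, and I backed off at once.

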